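# Close up the worktop extractor's cover with its key

## Robot

A 6-joint arm with a two-finger parallel gripper is mounted at the origin on the work surface. World frame = base frame: x ahead of the robot, y to its left, z up, the work surface at z = 0. Lengths are in mm, angles in rad, forces in N, time in s.
With the tool pointing down it reaches from about 275 to 1000 mm from the base axis. Payload 8.4 kg.
Tool frame: the origin (TCP) lies where the fingers leave the gripper's body, on its centre line; the fingertips stand 73 mm ahead of it and the grasp point (between the pads) lies 54 mm ahead of it (grip_point_offset is the distance from the TCP to the grasp point, in mm); z points along the fingers, y is the direction in which the jaws open and shut (so a half turn about z gives the same grasp; the last joint's range is limited). The gripper opens to 85 mm and grips with 20 to 120 N. Pads are 22 mm wide; open, the fingers measure 114 mm over their backs; the gripper's body (76 mm by 85 mm) begins 54 mm behind the grasp point. The pads swing forward as they close: fully open they stand 13 mm farther back than shut.
Start: joints at [-1.136, 0.353, 1.633, -0, 1.155, -0.002], TCP at [264.4, -566.322, 303.881] pointing down, gripper open.
Joint ranges: [-2.63, 2.63], [-0.92, 2.1], [0.06, 2.66], [-1.3, 4.44], [0, 2.69], [-3.02, 3.02]. Speed limits (rad/s): [2.22, 2.22, 2.79, 3.14, 3.14, 3.14].

## Interface

Orientations are given as [roll, pitch, yaw] about the fixed x, y, z axes, in that order (R = Rz(yaw) Ry(pitch) Rx(roll)).
In Python, from rig import sense, grab_frame, sign_off, grip_point_offset gives the robot as it stands. The module is installed in compiled form; this text tells all that it offers.
- The arm moves only by the tool drive_tool, never from a script. Its argument "targets" is one flat list of numbers, 7 for each row, row after row: the shift along the tool's x, y, z in m, then the turn, a rotation vector about the tool's x, y, z in rad, then the opening, from 0 (shut) to 1 (fully open). In form: [tx, ty, tz, wx, wy, wz, grip, tx, ty, tz, wx, wy, wz, grip, ...]. A call has 1 to 12 rows; each row is the pose to reach, as a shift and turn from the pose commanded when the call began, along the tool's axes at that moment; what a row does not reach only later rows make up. A row lasts 1/12 s, in which the tool goes at most 41.7 mm and 7.16 degrees, less where a joint would pass 70% of its speed; a pose out of reach is approached as far as the arm can. A call with a gripper value outside its range is refused whole. The fingers move at their own pace and stop on an object; "force" is the grip in N (left out, the last holds). Time passes only in rows, so rows that repeat a pose let the fingers close. It gives the time, the measured TCP pose, the force and the opening at its end, in the units of the state.
- sense(): the state, without advancing time (a new reading comes with each control period).
- grab_frame(name): name is "side" or "top"; returns a dict with "color" (480x640x3 uint8, blue, green, red), "vertical_fov" (degrees; the focal length in pixels is half the picture's height over the tangent of half this angle, whatever the lens; pixels are square), "cx", "cy" (the principal point, pixels), "world_from_camera" (4x4, takes a point from camera to world coordinates). Camera axes: x right, y down, z forward; pixel columns grow to the right and rows downward; lengths in mm; the calibration is good to about 2 mm. A picture is of the moment at which its call begins. There is no depth.
- sign_off(): hands the job in, once; it reports no verdict.
The state is a dict: "clock": time; "qpos": joint angles; "qvel": joint speeds; "joint_efforts": joint torques, N m; "eef_pos": TCP position; "tcp_rot": TCP orientation; "contact_force": force on the tool from outside, world axes, zero at the start; "wrist_torque": the same for the moment, N m; "opening": opening from 0.0 (shut) to 1.0 (fully open).
Only numpy, scipy, OpenCV 4.12 (cv2) and the standard library are available. Lean on these libraries where they do the work, as an engineer would, in place of code of your own. Each camera call takes 0.05 s, during which the arm holds its last target. There are 200 camera calls.

## Task

Use the orange key to turn both brass screws on the extractor's cover clockwise until they are fully home against their stops, with the bars pointing at the red marks; only the key may touch the extractor, never the gripper itself. Then stand the key on the wooden board, upright on its foot in the middle, midway between the salt and pepper mills. Never let the key tip over, and leave the mills and the mug where they are.

Things in the scene. Friction and masses are not known exactly. Their poses are not given: they have to be found in the camera images.
- extractor: Low steel worktop extractor, fixed: 150 mm (its x) by 270 mm (its y) by 40 mm tall, a black slatted grille (top at 43 mm) in the middle of its flat cover and a captive screw near each end. Origin at the centre of its underside. Red marks on the cover at both sides of each screw lie on the line through both screws (its y axis).
- screw_left_top (a point): Top of the left screw, on its axis (y = +94 mm, z = 50 mm in the extractor's frame; does not turn with the screw). The screw: a black disc 34 mm wide standing 2 mm above the 40 mm high cover, and across it a brass bar 20 mm long, 5 mm wide, rounded on top, its top 10 mm above the cover.
- screw_right_top (a point): The same for the right screw, at y = -94 mm in the extractor's frame.
- screw_left (a joint): Angle of the left screw, rad: 0 fully open, 1.3 fully home at its hard stop; grows clockwise seen from above. At 1.3 the bar lies along the extractor's y axis, at the red marks; at q it is turned (1.3 - q) anticlockwise from there. Starts from 0 to 0.35, turns stiffly (0.08 N m), stays where it is left. Home: above 1.2.
- screw_right (a joint): The same for the right screw.
- key: Loose key, about 120 g, 88 mm tall, upright on its foot; origin at the centre of its underside. Dark steel foot 44 (x) by 36 (y) by 20 mm tall; under it a blind pocket 27 (x) by 9.5 (y) by 12 mm deep that goes over a screw's bar, key x along the bar (either way round, 0.2 rad of play); the foot then rests on the screw's disc, 42 mm above the worktop.
- key_grip (a point): Point on the key's axis in its handle, 66 mm above its underside; same axes as the key. The orange flat handle reaches from 40 to 88 mm above the underside, 34 mm along x, 14 mm thick along y (grip it across y); a round neck 18 mm wide joins it to the foot.
- board: Wooden serving board, fixed, 280 mm (its x) by 120 mm (its y), 12 mm thick; origin at the centre of its underside. The key goes on its middle.
- salt_mill: White salt mill, 48 mm in diameter at the foot, narrower waist, 88 mm tall, loose (about 160 g), standing on the board about 100 mm from its middle, near one end (which mill is at which end varies); origin at the centre of its underside.
- pepper_mill: Dark wooden pepper mill, 48 mm in diameter at the foot, narrower waist, 88 mm tall, loose (about 160 g), standing on the board about 100 mm from its middle, near one end (which mill is at which end varies); origin at the centre of its underside.
- mug: Blue mug, 80 mm wide, 95 mm tall, a bystander; origin at the centre of its underside.
Not all that is in view belongs to the job. What is shaped like the key but blue is not meant.

How it is judged (in metres and radians):
On the way, in this order (a step that is already met when the one before it is completed fails the run):
1. either screw is turned home with the key on it (((value of joint screw_left above 1.2 rad and horizontal distance between key and screw_left_top below 0.012 m) or (value of joint screw_right above 1.2 rad and horizontal distance between key and screw_right_top below 0.012 m))), for 0.1 s.
2. both screws are home, the key being on the second one (value of joint each of screw_left, screw_right above 1.2 rad and (horizontal distance between key and screw_left_top below 0.012 m or horizontal distance between key and screw_right_top below 0.012 m)), for 0.1 s.
At the end, for the whole second after the job is handed in: Both screws are home (above 1.2 rad of 1.3), and the key stands upright (within 0.1 rad) and at rest on the board, its axis within 30 mm of the board's centre, between the mills (value of joint each of screw_left, screw_right above 1.2 rad and horizontal distance between key and board below 0.03 m and angle between key's own z axis and vertical below 0.1 rad and z of key in the frame of board between 0.008 and 0.016 m and linear speed of key below 0.02 m/s); the robot touches nothing.
It fails at once if the gripper or arm touches the extractor or its screws with more than 2 N (contact force between any of the fingers, the arm and extractor above 2 N).
It fails at once if the key tips by more than 0.6 rad (angle between key's own z axis and vertical above 0.6 rad).
It fails at once if a mill or the mug is moved by more than 20 mm (distance of any of salt_mill, pepper_mill, mug from where it was at the start of the episode above 0.02 m).
It also fails if it takes over 64 s, if anything falls off the work surface, if the arm or the gripper's body presses on something with over 40 N, if the wrist force passes 120 N, or if a joint passes its speed limit or range.

## Working session

There is one attempt and no reset: what is moved stays moved. The work goes in short steps, Python scripts to look and compute and a tool call to move; the robot and the scene stay as the last step left them, time stands still between calls to the robot, and variables do not carry over. Pictures are saved under pics/ and viewed, about 8 in all and at most 12, crops included, and the job is handed in when it is done.

Besides the shell and the picture viewer there is one more tool, called after "Call:" as a command line: name --argument value ..., lists and objects as JSON in quotes. drive_tool: Moves the arm, as the interface text tells. Its arguments: {"type":"object","properties":{"targets":{"type":"array"},"force":{"type":"number"}},"required":["targets"]}

```bash
mkdir -p pics; cat > h.py <<'E'
import numpy as np, cv2
from rig import sense, grab_frame, sign_off, grip_point_offset
def cast(f,uv,z):
    uv=np.atleast_2d(np.array(uv,float)); fl=240/np.tan(np.radians(f["vertical_fov"])/2)
    T=np.array(f["world_from_camera"]); d=np.c_[(uv[:,0]-f["cx"])/fl,(uv[:,1]-f["cy"])/fl,np.ones(len(uv))]@T[:3,:3].T
    o=T[:3,3]; s=(z-o[2])/d[:,2]; return o+s[:,None]*d
def proj(f,p):
    p=np.atleast_2d(np.array(p,float)); fl=240/np.tan(np.radians(f["vertical_fov"])/2)
    T=np.array(f["world_from_camera"]); c=(p-T[:3,3])@T[:3,:3]; return np.c_[f["cx"]+fl*c[:,0]/c[:,2],f["cy"]+fl*c[:,1]/c[:,2]]
E
python3 - <<'E'
from h import *
import pickle
s=sense();print(s)
fs={n:grab_frame(n) for n in("top","side")}
pickle.dump(fs,open("f0.pkl","wb"))
for n,f in fs.items():
    cv2.imwrite(f"pics/{n}0.png",f["color"]);print(n,f["vertical_fov"],f["cx"],f["cy"],np.round(f["world_from_camera"],3).tolist())
E
```

```text
{'clock': 0.0, 'qpos': array([-1.13640120e+00,  3.53667229e-01,  1.63415071e+00, -5.54631718e-06,
        1.15520894e+00, -2.43523416e-03]), 'qvel': array([-0.00073246,  0.00101503, -0.00078384, -0.00094201,  0.0020978 ,
        0.0002334 ]), 'joint_efforts': array([-1.74905632e-03, -6.05255985e+01, -3.42068768e+01, -2.40455247e-04,
        9.40215366e-03,  9.48106873e-06]), 'eef_pos': array([ 264.23475091, -565.97028287,  303.14260463]), 'tcp_rot': array([-3.14015842e+00,  1.57830783e-06,  4.36832601e-01]), 'contact_force': array([-0.21263808, -0.37568825,  0.50995235]), 'wrist_torque': array([ 0.00465207,  0.02402123, -0.01697674]), 'opening': 1.0002373796207413}
top 43.35416119538851 321.0785201845689 241.190273670188 [[-0.025, -0.984, 0.178, 287.201], [-1.0, 0.026, 0.002, -84.163], [-0.007, -0.178, -0.984, 1248.914], [0.0, 0.0, 0.0, 1.0]]
side 44.87535226590968 314.8937385306867 242.7235263505808 [[0.726, -0.372, 0.578, -306.255], [-0.687, -0.374, 0.623, -901.365], [-0.016, -0.849, -0.527, 780.385], [0.0, 0.0, 0.0, 1.0]]
```

View pics/top0.png

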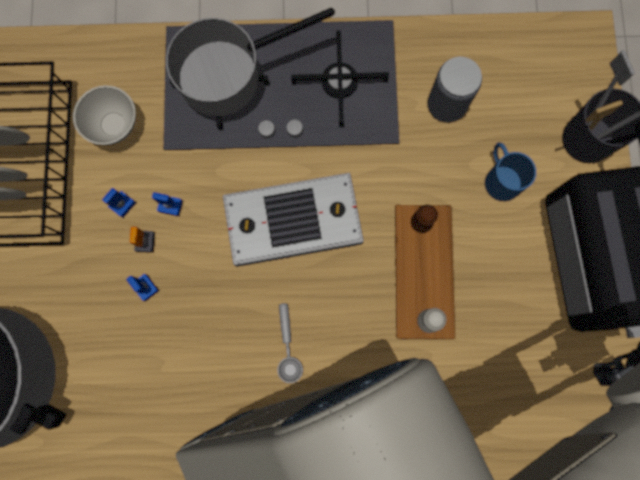

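View pics/side0.png

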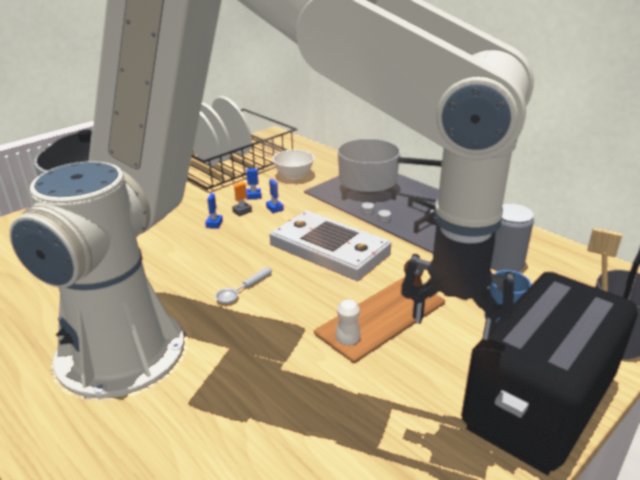

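Candidates: orange at top (138,237); blue ones at (119,202), (167,204) and (143,287). The orange one fits the description. I'll confirm it in an enlarged crop together with the screws.

```bash
python3 - <<'E'
from h import *
import pickle
fs=pickle.load(open("f0.pkl","rb"));t=fs["top"]["color"];s=fs["side"]["color"]
c=lambda im,x,y,w,h,k:cv2.resize(im[y:y+h,x:x+w],None,fx=k,fy=k,interpolation=cv2.INTER_CUBIC)
a=np.vstack([c(t,95,180,100,75,4),c(s,190,150,100,75,4)])
b=np.vstack([c(t,220,195,50,50,6),c(t,312,184,50,50,6)])
b=cv2.resize(b,(300,600))
cv2.imwrite("pics/crop0.png",np.hstack([a,b]))
hsv={n:cv2.cvtColor(f["color"],cv2.COLOR_BGR2HSV) for n,f in fs.items()}
for n,f in fs.items():
  for nm,lo,hi in(("orange",(5,190,120),(16,255,255)),("red",(172,120,90),(180,255,255)),("red0",(0,120,90),(4,255,255)),("brass",(15,100,90),(35,255,255))):
    m=cv2.inRange(hsv[n],lo,hi)
    k,l,st,ce=cv2.connectedComponentsWithStats(m)
    print(n,nm,[(np.round(ce[i],1).tolist(),st[i].tolist()) for i in range(1,k) if 2<st[i,4]<600 and (nm[0]=='o' or (210<ce[i][0]<370 and 170<ce[i][1]<270))][:12])
E
```

```text
top orange [([134.5, 227.5], [131, 227, 7, 3, 10]), ([130.7, 232.0], [130, 229, 3, 7, 7]), ([135.4, 236.4], [135, 234, 2, 6, 7]), ([131.9, 241.9], [130, 240, 5, 4, 8])]
top red []
top red0 []
top brass [([337.0, 208.3], [336, 204, 3, 10, 27]), ([246.2, 224.4], [245, 220, 4, 10, 29])]
side orange [([239.8, 190.8], [235, 183, 10, 17, 125])]
side red []
side red0 []
side brass [([215.8, 182.0], [187, 166, 60, 37, 599]), ([216.2, 172.3], [211, 168, 11, 11, 67]), ([274.9, 175.1], [274, 173, 3, 5, 7]), ([305.6, 182.0], [297, 178, 18, 7, 22]), ([282.0, 182.6], [280, 182, 5, 2, 5]), ([248.3, 212.2], [241, 206, 12, 11, 18]), ([234.6, 214.0], [231, 211, 8, 6, 9]), ([298.6, 222.9], [296, 222, 6, 3, 14]), ([235.7, 236.1], [234, 235, 4, 3, 7]), ([239.8, 238.8], [239, 238, 2, 3, 4]), ([249.6, 244.6], [244, 240, 12, 9, 22]), ([360.4, 245.8], [358, 244, 6, 4, 17])]
```

View pics/crop0.png

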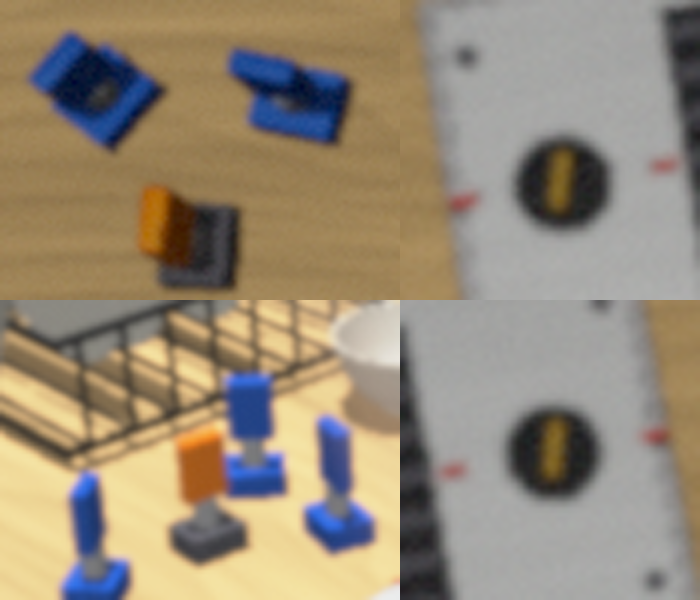

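The crops show the orange key upright at about top (138,237), handle long side close to world x. Both screw bars, at (247,225) and (338,209), stand nearly across the line of the red marks.

```bash
python3 - <<'E'
from h import *
import pickle
f=pickle.load(open("f0.pkl","rb"))["top"];im=f["color"];K=8
def up(x,y,w,h): return cv2.resize(im[y:y+h,x:x+w],None,fx=K,fy=K,interpolation=cv2.INTER_CUBIC)
def px(c,x,y): return (np.array(c,float).reshape(-1,2)+.5)/K-.5+[x,y]
def big(m): 
    return max(cv2.findContours(m,cv2.RETR_EXTERNAL,cv2.CHAIN_APPROX_NONE)[0],key=cv2.contourArea)
def rect(p,z):
    w=cast(f,p,z)[:,:2].astype(np.float32); (c,s,a)=cv2.minAreaRect(w); 
    if s[0]<s[1]: a+=90; s=s[::-1]
    return np.round(c,1),np.round(s,1),round((a+90)%180-90,1)
def mask(x,y,w,h,lo,hi): 
    return cv2.inRange(cv2.cvtColor(up(x,y,w,h),cv2.COLOR_BGR2HSV),lo,hi)
# key
b=(120,220,45,40); h=cv2.cvtColor(up(*b),cv2.COLOR_BGR2HSV)
o=cv2.inRange(h,(3,150,60),(17,255,255)); 
print("V hist",np.percentile(h[...,2][o>0],[10,30,50,70,90]))
ob=cv2.inRange(h,(3,190,175),(17,255,255)); print("handletop",rect(px(big(ob),*b[:2]),88)); print("all orange px",px(big(o),*b[:2]).min(0),px(big(o),*b[:2]).max(0))
d=cv2.inRange(h,(0,0,0),(180,120,110)); d=d&~o; c=px(big(d),*b[:2]); print("foot",rect(c,20),c.min(0),c.max(0))
# extractor
b=(215,165,155,105); m=mask(*b,(0,0,110),(180,60,255)); print("extr",rect(px(big(m),*b[:2]),40))
for n,bb in(("L",(232,210,30,30)),("R",(323,194,30,30))):
    h=cv2.cvtColor(up(*bb),cv2.COLOR_BGR2HSV)
    br=cv2.inRange(h,(12,90,60),(38,255,255)); print(n,"bar",rect(px(big(br),*bb[:2]),49))
    dk=cv2.inRange(h,(0,0,0),(180,255,110))|br; print(n,"disc",rect(px(big(dk),*bb[:2]),42))
# board
b=(380,190,90,160); m=mask(*b,(0,120,40),(14,255,255)); print("board",rect(px(big(m),*b[:2]),12))
E
```

```text
V hist [ 66.  72. 107. 158. 176.]
handletop (array([520.6, 287.9]), array([27.6,  7.6]), -4.7)
all orange px [128.6875 225.4375] [142.8125 245.8125]
foot (array([518.9, 283.9]), array([46.2, 41.8]), -3.3) [134.0625 230.1875] [154.8125 252.1875]
extr (array([555.6, -23.6]), array([269. , 150.4]), -81.2)
L bar (array([542.1,  69.6]), array([23.3, 10. ]), -6.7)
L disc (array([542.2,  69.4]), array([32.8, 32.2]), 47.4)
R bar (array([ 570.9, -116.1]), array([23.4,  9.9]), -6.8)
R disc (array([ 571.3, -116.3]), array([32.3, 32. ]), -1.5)
board (array([ 443.7, -291.9]), array([278.9, 118.1]), -2.0)
```

Call:
drive_tool --targets '[0.593, -0.665, 0, 0, 0, -2.633, 1, 0.593, -0.665, 0, 0, 0, -2.633, 1, 0.593, -0.665, 0, 0, 0, -2.633, 1, 0.593, -0.665, 0, 0, 0, -2.633, 1, 0.593, -0.665, 0, 0, 0, -2.633, 1, 0.593, -0.665, 0, 0, 0, -2.633, 1, 0.593, -0.665, 0, 0, 0, -2.633, 1, 0.593, -0.665, 0, 0, 0, -2.633, 1, 0.593, -0.665, 0, 0, 0, -2.633, 1, 0.593, -0.665, 0, 0, 0, -2.633, 1, 0.593, -0.665, 0, 0, 0, -2.633, 1, 0.593, -0.665, 0, 0, 0, -2.633, 1]' --force 60

```text
clock: 1.1
eef_pos: [408.0, -85.4, 304.0]
tcp_rot: [3.141, 0.0, 1.943]
contact_force: [0.9, -1.2, -0.1]
opening: 0.997
```

```bash
cat >> h.py <<'E'
from scipy.spatial.transform import Rotation as Ro
def to(p,yaw):
    s=sense(); R=Ro.from_euler("xyz",s["tcp_rot"]); 
    G=Ro.from_euler("xyz",[np.pi,0,yaw])
    print("shift",np.round(R.inv().apply(np.array(p)-s["eef_pos"])/1000,4).tolist(),"turn",np.round((R.inv()*G).as_rotvec(),4).tolist())
    print("pos",np.round(s["eef_pos"],1),"rot",np.round(s["tcp_rot"],4),"q6",round(s["qpos"][5],3),"F",np.round(s["contact_force"],1),"op",round(s["opening"],3),"t",round(s["clock"],2))
E
python3 -c "
from h import *
to([520,287,303],3.07)"
```

```text
shift [0.3062, 0.2397, 0.001] turn [0.0001, 0.0003, -1.1272]
pos [408.  -85.4 304. ] rot [3.1413e+00 2.0000e-04 1.9428e+00] q6 -0.582 F [ 0.9 -1.2 -0.1] op 0.997 t 1.1
```

Call:
drive_tool --targets '[0.306, 0.24, 0, 0, 0, -1.127, 1, 0.306, 0.24, 0, 0, 0, -1.127, 1, 0.306, 0.24, 0, 0, 0, -1.127, 1, 0.306, 0.24, 0, 0, 0, -1.127, 1, 0.306, 0.24, 0, 0, 0, -1.127, 1, 0.306, 0.24, 0, 0, 0, -1.127, 1, 0.306, 0.24, 0, 0, 0, -1.127, 1, 0.306, 0.24, 0, 0, 0, -1.127, 1, 0.306, 0.24, 0, 0, 0, -1.127, 1, 0.306, 0.24, 0, 0, 0, -1.127, 1, 0.306, 0.24, 0, 0, 0, -1.127, 1, 0.306, 0.24, 0, 0, 0, -1.127, 1]'

```text
clock: 2.1
eef_pos: [522.2, 284.2, 303.1]
tcp_rot: [-3.14, -0.001, 3.064]
contact_force: [-0.4, -0.3, -0.9]
opening: 1.004
```

```bash
python3 -c "
from h import *
f=grab_frame('side');c=cv2.resize(f['color'][60:260,140:360],None,fx=3,fy=3);cv2.imwrite('pics/side1.png',c)
t=grab_frame('top');cv2.imwrite('pics/top1.png',t['color'])
to([520,287,121],3.07)"
```

```text
shift [0.0022, 0.0042, 0.1825] turn [-0.0011, -0.0011, -0.0079]
pos [522.1 282.8 303.5] rot [-3.1404e+00 -1.1000e-03  3.0621e+00] q6 -0.997 F [ 0.2 -0.7 -0.5] op 0.999 t 2.2
```

View pics/side1.png

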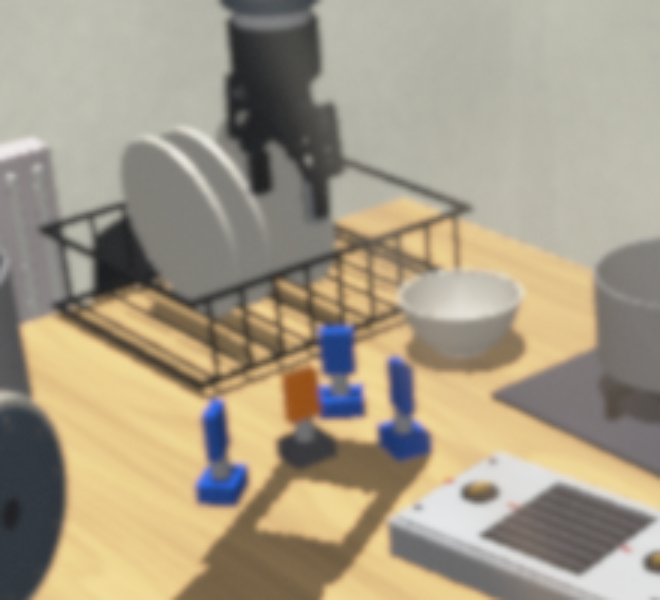

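The gripper hangs above the key cluster with the jaws across the handle, and the orange key stands free at crop (300,410). Descending.

Call:
drive_tool --targets '[0.002, 0.003, 0.04, 0, 0, -0.006, 1, 0.002, 0.003, 0.08, 0, 0, -0.006, 1, 0.002, 0.003, 0.11, 0, 0, -0.006, 1, 0.002, 0.003, 0.14, 0, 0, -0.006, 1, 0.002, 0.003, 0.165, 0, 0, -0.006, 1, 0.002, 0.003, 0.182, 0, 0, -0.006, 1, 0.002, 0.003, 0.182, 0, 0, -0.006, 1]'

```text
clock: 2.78
eef_pos: [518.8, 284.6, 118.7]
tcp_rot: [-3.138, -0.005, 3.067]
contact_force: [-0.8, 0.3, -0.5]
opening: 1.003
```

```bash
python3 -c "
from h import *
f=grab_frame('side');c=cv2.resize(f['color'][120:240,170:330],None,fx=4,fy=4)
t=grab_frame('top');cv2.imwrite('pics/s2.png',c)
to([520,287,121],3.07)"
```

```text
shift [0.0008, 0.0009, 0.0012] turn [-0.0007, -0.0009, -0.0021]
pos [520.8 286.1 122.2] rot [-3.1409e+00 -9.0000e-04  3.0679e+00] q6 -0.997 F [-0.1  0.1  0.2] op 0.999 t 2.88
```

View pics/s2.png

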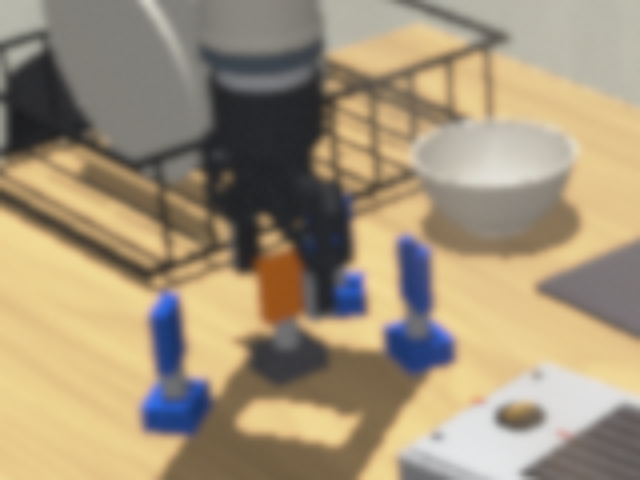

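The fingers straddle the orange handle at crop (282,285), clear of the blue keys. Closing.

Call:
drive_tool --targets '[0, 0, 0, 0, 0, 0, 0.5, 0, 0, 0, 0, 0, 0, 0.3, 0, 0, 0, 0, 0, 0, 0.2, 0, 0, 0, 0, 0, 0, 0, 0, 0, 0, 0, 0, 0, 0, 0, 0, 0, 0, 0, 0, 0, 0, 0, 0, 0, 0, 0, 0, 0, 0, 0, 0, 0, 0, 0, 0, 0, 0, 0, 0, 0, 0, 0, 0, 0, 0, 0, 0, 0]' --force 80

```text
clock: 3.72
eef_pos: [521.0, 287.5, 122.4]
tcp_rot: [3.141, 0.0, 3.07]
contact_force: [-1.3, -0.6, 5.4]
opening: 0.153
```

Call:
drive_tool --targets '[0, 0, -0.015, 0, 0, 0, 0, 0, 0, -0.04, 0, 0, 0, 0, 0, 0, -0.07, 0, 0, 0, 0, 0, 0, -0.09, 0, 0, 0, 0, 0, 0, -0.1, 0, 0, 0, 0, 0, 0, -0.1, 0, 0, 0, 0]'

```text
clock: 4.22
eef_pos: [521.8, 287.9, 223.9]
tcp_rot: [3.14, 0.003, 3.07]
contact_force: [0.5, -0.2, -2.1]
opening: 0.157
```

```bash
python3 -c "
from h import *
f=grab_frame('side');t=grab_frame('top');cv2.imwrite('pics/s3.png',np.hstack([cv2.resize(f['color'][80:200,180:280],None,fx=4,fy=4),cv2.resize(t['color'][170:290,90:190],None,fx=4,fy=4)]))
to([542,69.5,220],3.1416-0.117)"
```

```text
shift [-0.0371, -0.2156, 0.0011] turn [-0.0005, -0.0006, 0.0453]
pos [520.5 287.2 221. ] rot [-3.1412e+00 -7.0000e-04  3.0699e+00] q6 -0.997 F [ 0.5 -0.4 -1.9] op 0.153 t 4.32
```

View pics/s3.png

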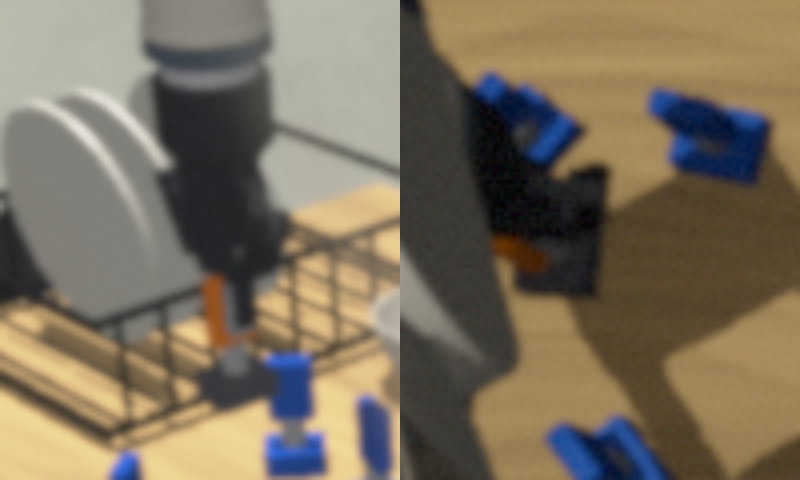

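Key held upright; I'll check its offset along x in the grip from the foot edges before going over the screw.

```bash
python3 - <<'E'
from h import *
t=grab_frame('top')
print(cast(t,[[139.2,243.5],[119.5,243.5],[128,243.5]],101).round(1), cast(t,[[119.5,243.5],[128,243.5]],121).round(1))
# expected foot corners for a centred key
s=sense();p=s["eef_pos"];R=Ro.from_euler("z",s["tcp_rot"][2]).as_matrix()
for z in(101,121):
  print(z,[ (proj(t,p*[1,1,0]+R@[x,y,0]+[0,0,z])[0]).round(1).tolist() for x in(-22,22) for y in(-18,18)])
f=grab_frame('side');h=cv2.cvtColor(f['color'],cv2.COLOR_BGR2HSV)
m=cv2.inRange(h,(5,190,80),(16,255,255));m[:, :180]=0;m[:,280:]=0;ys,xs=np.nonzero(m[:200]);print("side orange",xs.min(),xs.max(),ys.min(),ys.max())
print([ (z,x,proj(f,p*[1,1,0]+R@[x,y,0]+[0,0,z]).round(1).tolist()[0]) for x in(-17,17) for y in (7,) for z in(141,189)])
cv2.imwrite('pics/k.png',cv2.resize(f['color'][140:200,210:260],None,fx=10,fy=10))
E
```

```text
[[499.2 270.  101. ]
 [500.2 308.2 101. ]
 [499.8 291.7 101. ]] [[496.5 301.3 121. ]
 [496.1 285.2 121. ]]
101 [[122.7, 221.6], [141.1, 222.4], [120.4, 243.8], [138.9, 244.7]]
121 [[119.3, 219.4], [138.0, 220.3], [116.8, 242.0], [135.7, 242.9]]
side orange 232 235 152 167
[(141, -17, [244.5, 163.8]), (189, -17, [243.1, 147.0]), (141, 17, [233.8, 167.3]), (189, 17, [232.1, 150.4])]
```

View pics/k.png

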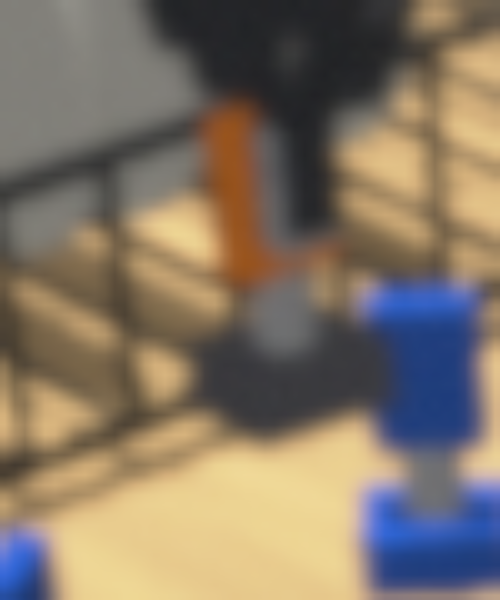

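The crop shows the key centred in the pads within about 2 mm and upright (foot at (27,37)/10 px of the crop). On to the left screw.

Call:
drive_tool --targets '[-0.006, -0.035, 0, 0, 0, 0.01, 0, -0.012, -0.07, 0, 0, 0, 0.02, 0, -0.018, -0.105, 0, 0, 0, 0.03, 0, -0.024, -0.14, 0, 0, 0, 0.04, 0, -0.03, -0.175, 0, 0, 0, 0.045, 0, -0.035, -0.2, 0, 0, 0, 0.045, 0, -0.037, -0.2155, 0, 0, 0, 0.045, 0, -0.037, -0.2155, 0, 0, 0, 0.045, 0, -0.037, -0.2155, 0, 0, 0, 0.045, 0]'

```text
clock: 5.17
eef_pos: [541.8, 69.1, 220.6]
tcp_rot: [-3.141, -0.002, 3.023]
contact_force: [-0.0, -0.1, -0.4]
opening: 0.152
```

```bash
python3 -c "
from h import *
to([542,69.5,163],3.1416-0.117)
to([542,69.5,163],3.1416-0.117)"
```

```text
shift [-0.0003, 0.0005, 0.0576] turn [-0.0003, -0.0021, -0.0019]
pos [541.8  69.1 220.6] rot [-3.1413e+00 -2.1000e-03  3.0227e+00] q6 -1.328 F [-0.  -0.1 -0.4] op 0.152 t 5.17
shift [-0.0003, 0.0005, 0.0576] turn [-0.0003, -0.0021, -0.0019]
pos [541.8  69.1 220.6] rot [-3.1413e+00 -2.1000e-03  3.0227e+00] q6 -1.328 F [-0.  -0.1 -0.4] op 0.152 t 5.17
```

Call:
drive_tool --targets '[0, 0, 0.02, 0, 0, 0, 0, 0, 0, 0.038, 0, 0, 0, 0, 0, 0, 0.045, 0, 0, 0, 0, 0, 0, 0.048, 0, 0, 0, 0, 0, 0, 0.05, 0, 0, 0, 0, 0, 0, 0.052, 0, 0, 0, 0, 0, 0, 0.052, 0, 0, 0, 0, 0, 0, 0.052, 0, 0, 0, 0]'

```text
clock: 5.83
eef_pos: [542.7, 70.0, 170.4]
tcp_rot: [3.141, 0.001, 3.025]
contact_force: [1.0, -0.3, -1.6]
opening: 0.151
```

```bash
python3 -c "
from h import *
to([542,69.5,163],3.1416-0.117)"
```

```text
shift [0.0006, -0.0005, 0.0074] turn [0.0003, 0.0008, 0.0003]
pos [542.7  70.  170.4] rot [3.1413e+00 8.0000e-04 3.0249e+00] q6 -1.329 F [ 1.  -0.3 -1.6] op 0.151 t 5.83
```

Call:
drive_tool --targets '[0, 0, 0.001, 0, 0, 0, 0, 0, 0, 0.002, 0, 0, 0, 0, 0, 0, 0.003, 0, 0, 0, 0, 0, 0, 0.004, 0, 0, 0, 0, 0, 0, 0.004, 0, 0, 0, 0]'

```text
clock: 6.25
eef_pos: [542.2, 69.7, 165.7]
tcp_rot: [-3.142, -0.0, 3.025]
contact_force: [0.5, 0.5, -1.6]
opening: 0.15
```

```bash
python3 -c "
from h import *
to([542,69.5,163],3.1416-0.117)"
```

```text
shift [0.0002, -0.0002, 0.0027] turn [-0.0001, -0.0002, 0.0002]
pos [542.2  69.7 165.7] rot [-3.1415e+00 -2.0000e-04  3.0248e+00] q6 -1.329 F [ 0.5  0.5 -1.6] op 0.15 t 6.25
```

Call:
drive_tool --targets '[0, 0, 0.0015, 0, 0, 0, 0, 0, 0, 0.0015, 0, 0, 0.08, 0, 0, 0, 0.0015, 0, 0, 0.16, 0, 0, 0, 0.0015, 0, 0, 0.24, 0, 0, 0, 0.0015, 0, 0, 0.32, 0, 0, 0, 0.0015, 0, 0, 0.4, 0, 0, 0, 0.0015, 0, 0, 0.48, 0, 0, 0, 0.0015, 0, 0, 0.56, 0, 0, 0, 0.0015, 0, 0, 0.64, 0, 0, 0, 0.0015, 0, 0, 0.72, 0, 0, 0, 0.0015, 0, 0, 0.8, 0, 0, 0, 0.0015, 0, 0, 0.8, 0]'

```text
clock: 7.25
eef_pos: [542.2, 69.4, 164.3]
tcp_rot: [-3.141, 0.0, 2.222]
contact_force: [-0.2, -3.0, -0.2]
opening: 0.155
```

```bash
python3 -c "
from h import *
to([542,69.5,163],3.1416-0.117-1.3); print(sense()['wrist_torque'])"
```

```text
shift [0.0002, -0.0001, 0.0013] turn [-0.0006, 0.0005, 0.497]
pos [542.2  69.4 164.3] rot [-3.1409e+00  3.0000e-04  2.2216e+00] q6 -0.525 F [-0.2 -3.  -0.2] op 0.155 t 7.25
[-0.58198756  0.17710026  0.03409221]
```

Call:
drive_tool --targets '[0, 0, 0, 0, 0, 0.08, 0, 0, 0, 0, 0, 0, 0.16, 0, 0, 0, 0, 0, 0, 0.24, 0, 0, 0, 0, 0, 0, 0.32, 0, 0, 0, 0, 0, 0, 0.4, 0, 0, 0, 0, 0, 0, 0.46, 0, 0, 0, 0, 0, 0, 0.5, 0, 0, 0, 0, 0, 0, 0.53, 0, 0, 0, 0, 0, 0, 0.53, 0]'

```text
clock: 8.0
eef_pos: [541.9, 69.4, 164.3]
tcp_rot: [-3.14, 0.001, 1.696]
contact_force: [-2.6, -4.7, 1.6]
opening: 0.153
```

```bash
python3 -c "
from h import *
to([542,69.5,163],3.1416-0.117-1.3); print(sense()['wrist_torque'],sense()['joint_efforts'][5])"
```

```text
shift [0.0001, 0.0001, 0.0013] turn [-0.0012, 0.0006, -0.0283]
pos [541.9  69.4 164.3] rot [-3.1404e+00  6.0000e-04  1.6963e+00] q6 -0.0 F [-2.6 -4.7  1.6] op 0.153 t 8.0
[-0.74512637  0.49423997  0.06231802] 0.6602454744279385
```

Call:
drive_tool --targets '[0, 0, 0, 0, 0, 0.04, 0, 0, 0, 0, 0, 0, 0.08, 0, 0, 0, 0, 0, 0, 0.12, 0, 0, 0, 0, 0, 0, 0.12, 0, 0, 0, 0, 0, 0, 0.12, 0]'

```text
clock: 8.42
eef_pos: [541.9, 69.5, 164.3]
tcp_rot: [-3.14, 0.001, 1.578]
contact_force: [-4.6, -4.3, 3.4]
opening: 0.153
```

```bash
python3 -c "
from h import *
to([542,69.5,163],3.1416-0.117-1.3); print(sense()['wrist_torque'],sense()['joint_efforts'][5])"
```

```text
shift [0.0, 0.0001, 0.0013] turn [-0.0012, 0.0005, -0.1462]
pos [541.9  69.5 164.3] rot [-3.1404e+00  6.0000e-04  1.5784e+00] q6 0.118 F [-4.6 -4.3  3.4] op 0.153 t 8.42
[-0.90342386  0.69049441  0.04940716] 0.1949585834518075
```

Call:
drive_tool --targets '[0, 0, 0, 0, 0, 0.03, 0, 0, 0, 0, 0, 0, 0.06, 0, 0, 0, 0, 0, 0, 0.08, 0, 0, 0, 0, 0, 0, 0.08, 0, 0, 0, 0, 0, 0, 0.08, 0]'

```text
clock: 8.83
eef_pos: [541.8, 69.5, 164.3]
tcp_rot: [-3.14, 0.001, 1.499]
contact_force: [-2.4, -4.2, 3.3]
opening: 0.152
```

```bash
python3 -c "
from h import *
to([542,69.5,163],3.1416-0.117-1.3); print(sense()['wrist_torque'],sense()['joint_efforts'][5])"
```

```text
shift [0.0, 0.0002, 0.0013] turn [-0.0012, 0.0005, -0.226]
pos [541.8  69.5 164.3] rot [-3.1404e+00  6.0000e-04  1.4986e+00] q6 0.198 F [-2.4 -4.2  3.3] op 0.152 t 8.83
[-0.84255724  0.67398412  0.08285831] 0.10833939537405968
```

Call:
drive_tool --targets '[0, 0, 0, 0, 0, 0.03, 0, 0, 0, 0, 0, 0, 0.06, 0, 0, 0, 0, 0, 0, 0.06, 0, 0, 0, 0, 0, 0, 0.06, 0]'

```text
clock: 9.17
eef_pos: [541.8, 69.5, 164.3]
tcp_rot: [-3.14, 0.001, 1.438]
contact_force: [-3.4, -4.0, 2.2]
opening: 0.157
```

```bash
python3 -c "
from h import *
to([542,69.5,163],3.1416-0.117-1.3); print(sense()['wrist_torque'],sense()['joint_efforts'][5])"
```

```text
shift [0.0, 0.0002, 0.0013] turn [-0.0013, 0.0005, -0.2861]
pos [541.8  69.5 164.3] rot [-3.1404e+00  6.0000e-04  1.4385e+00] q6 0.258 F [-3.4 -4.   2.2] op 0.157 t 9.17
[-0.83718278  0.71459815  0.04893051] 0.1418241485953331
```

Call:
drive_tool --targets '[0, 0, 0, 0, 0, 0.03, 0, 0, 0, 0, 0, 0, 0.06, 0, 0, 0, 0, 0, 0, 0.09, 0, 0, 0, 0, 0, 0, 0.09, 0]'

```text
clock: 9.5
eef_pos: [541.7, 69.6, 164.3]
tcp_rot: [-3.14, 0.001, 1.347]
contact_force: [-3.0, -3.6, 3.7]
opening: 0.154
```

```bash
python3 -c "
from h import *
to([542,69.5,163],3.1416-0.117-1.3); print(sense()['wrist_torque'],sense()['joint_efforts'][5])
f=grab_frame('side');cv2.imwrite('pics/s4.png',cv2.resize(f['color'][130:280,230:430],None,fx=4,fy=4,interpolation=cv2.INTER_CUBIC))
"
```

```text
shift [0.0, 0.0003, 0.0013] turn [-0.0015, 0.0006, -0.3772]
pos [541.7  69.6 164.3] rot [-3.1402e+00  9.0000e-04  1.3474e+00] q6 0.349 F [-3.  -3.6  3.7] op 0.154 t 9.5
[-0.73165623  0.78165213  0.33557943] 0.8360195718705654
```

View pics/s4.png

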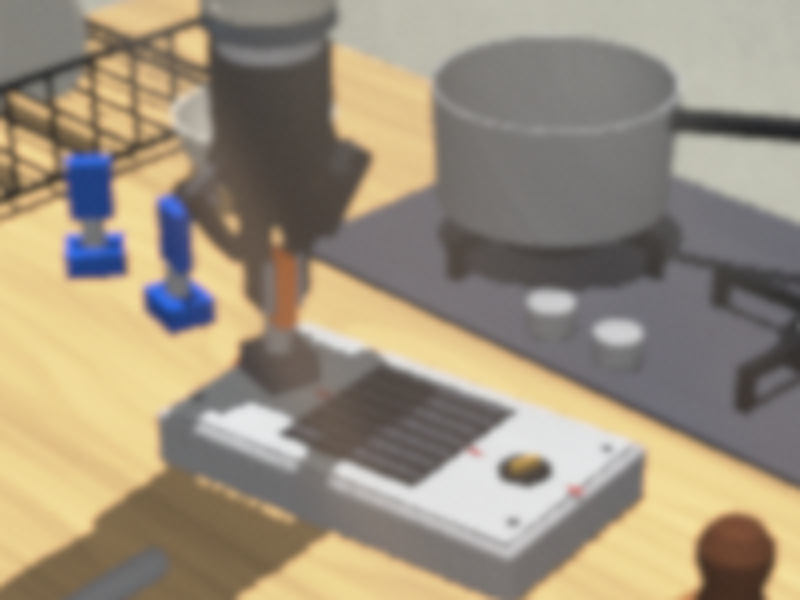

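The key sits on the left screw at (285,360), upright, and torque has jumped to 0.34 N m, so that screw is against its stop. I'll ease back within the play and lift.

Call:
drive_tool --targets '[0, 0, 0, 0, 0, -0.08, 0, 0, 0, 0, 0, 0, -0.16, 0, 0, 0, -0.004, 0, 0, -0.16, 0, 0, 0, -0.01, 0, 0, -0.16, 0, 0, 0, -0.025, 0, 0, -0.16, 0, 0, 0, -0.045, 0, 0, -0.16, 0, 0, 0, -0.055, 0, 0, -0.16, 0, 0, 0, -0.055, 0, 0, -0.16, 0]'

```text
clock: 10.22
eef_pos: [544.0, 70.1, 222.1]
tcp_rot: [3.137, -0.001, 1.504]
contact_force: [0.1, -0.6, -1.1]
opening: 0.152
```

```bash
python3 -c "
from h import *
to([571,-116.3,220],3.1416-0.118)"
```

```text
shift [-0.1842, 0.0394, 0.0021] turn [0.0049, 0.0029, -1.5196]
pos [544.   70.1 222.1] rot [ 3.1366e+00 -1.2000e-03  1.5040e+00] q6 0.192 F [ 0.1 -0.6 -1.1] op 0.152 t 10.22
```

Call:
drive_tool --targets '[-0.018, 0.004, 0, 0, 0, -0.12, 0, -0.036, 0.008, 0, 0, 0, -0.24, 0, -0.054, 0.012, 0, 0, 0, -0.36, 0, -0.072, 0.016, 0, 0, 0, -0.48, 0, -0.09, 0.02, 0, 0, 0, -0.6, 0, -0.108, 0.024, 0, 0, 0, -0.72, 0, -0.126, 0.028, 0, 0, 0, -0.84, 0, -0.144, 0.032, 0, 0, 0, -0.96, 0, -0.162, 0.035, 0, 0, 0, -1.08, 0, -0.175, 0.038, 0, 0, 0, -1.2, 0, -0.182, 0.039, 0, 0, 0, -1.32, 0, -0.184, 0.0395, 0, 0, 0, -1.42, 0]'

```text
clock: 11.22
eef_pos: [569.6, -117.7, 218.6]
tcp_rot: [-3.141, -0.0, 2.929]
contact_force: [0.2, -0.6, -1.1]
opening: 0.152
```

Call:
drive_tool --targets '[0, 0, 0, 0, 0, -0.06, 0, 0, 0, 0, 0, 0, -0.09, 0, 0, 0, 0, 0, 0, -0.1, 0, 0, 0, 0, 0, 0, -0.1, 0, 0, 0, 0, 0, 0, -0.1, 0]'

```text
clock: 11.63
eef_pos: [569.5, -116.3, 219.0]
tcp_rot: [3.141, -0.0, 3.024]
contact_force: [0.3, 1.1, -1.6]
opening: 0.153
```

```bash
python3 - <<'E'
from h import *
to([571,-116.3,220],3.1416-0.118)
t=grab_frame('top');f=grab_frame('side')
cv2.imwrite('pics/s5.png',np.hstack([cv2.resize(t['color'][170:270,215:370],None,fx=3,fy=3),cv2.resize(f['color'][150:250,260:370],None,fx=3,fy=3)]))
for n,fr,(x,y,w,h) in(("top",t,(232,210,30,30)),("side",f,(287,208,28,26))):
  c=cv2.resize(fr['color'][y:y+h,x:x+w],None,fx=8,fy=8,interpolation=cv2.INTER_CUBIC)
  m=cv2.inRange(cv2.cvtColor(c,cv2.COLOR_BGR2HSV),(12,90,60),(38,255,255))
  cs=cv2.findContours(m,cv2.RETR_EXTERNAL,cv2.CHAIN_APPROX_NONE)[0]
  if cs:
    p=(max(cs,key=cv2.contourArea).reshape(-1,2)+.5)/8-.5+[x,y]; print(n,cv2.minAreaRect(cast(fr,p,49)[:,:2].astype(np.float32)))
E
```

```text
shift [-0.0015, 0.0002, -0.001] turn [0.0001, -0.0004, -0.0001]
pos [ 569.5 -116.3  219. ] rot [ 3.1415e+00 -4.0000e-04  3.0235e+00] q6 -1.657 F [ 0.3  1.1 -1.6] op 0.153 t 11.63
top ((542.6820678710938, 69.37977600097656), (10.248871803283691, 23.767122268676758), 10.280587196350098)
side ((567.1951904296875, 93.8292007446289), (67.13776397705078, 73.82757568359375), 46.61758804321289)
```

View pics/s5.png

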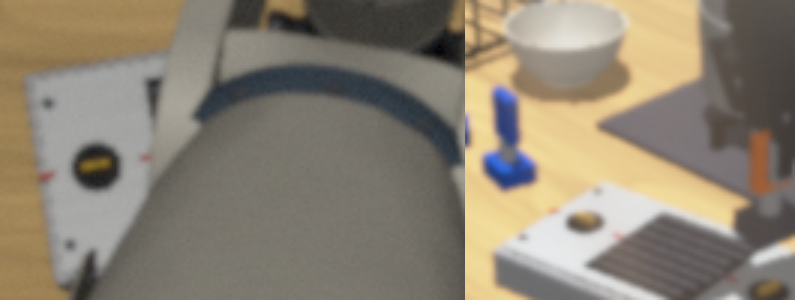

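The left bar at crop (97,165) now points along the red marks (measured 100.3° against a line at 98.9°), so it is home. Now the right screw.

Call:
drive_tool --targets '[-0.0015, 0, 0.018, 0, 0, 0, 0, -0.0015, 0, 0.036, 0, 0, 0, 0, -0.0015, 0, 0.043, 0, 0, 0, 0, -0.0015, 0, 0.046, 0, 0, 0, 0, -0.0015, 0, 0.048, 0, 0, 0, 0, -0.0015, 0, 0.05, 0, 0, 0, 0, -0.0015, 0, 0.05, 0, 0, 0, 0, -0.0015, 0, 0.05, 0, 0, 0, 0]'

```text
clock: 12.4
eef_pos: [571.4, -116.7, 170.0]
tcp_rot: [-3.142, 0.001, 3.025]
contact_force: [-0.4, 1.0, -1.0]
opening: 0.156
```

```bash
python3 -c "
from h import *
to([571,-116.3,164.3],3.1416-0.118)"
```

```text
shift [0.0005, 0.0003, 0.0057] turn [-0.0001, 0.0009, 0.0011]
pos [ 571.4 -116.7  170. ] rot [-3.1415e+00  9.0000e-04  3.0247e+00] q6 -1.658 F [-0.4  1.  -1. ] op 0.156 t 12.4
```

Call:
drive_tool --targets '[0, 0, 0.0015, 0, 0, 0, 0, 0, 0, 0.003, 0, 0, 0, 0, 0, 0, 0.0045, 0, 0, 0, 0, 0, 0, 0.0055, 0, 0, 0, 0, 0, 0, 0.0055, 0, 0, 0, 0]'

```text
clock: 12.82
eef_pos: [571.2, -116.6, 164.3]
tcp_rot: [3.142, 0.0, 3.025]
contact_force: [-2.3, 0.4, 4.5]
opening: 0.151
```

```bash
python3 -c "
from h import *
to([571,-116.3,164.3],3.1416-0.118-1.3)"
```

```text
shift [0.0003, 0.0003, 0.0] turn [0.0001, 0.0001, 1.3012]
pos [ 571.2 -116.6  164.3] rot [3.1416e+00 1.0000e-04 3.0248e+00] q6 -1.658 F [-2.3  0.4  4.5] op 0.151 t 12.82
```

Call:
drive_tool --targets '[0, 0, 0, 0, 0, 0.1, 0, 0, 0, 0, 0, 0, 0.2, 0, 0, 0, 0, 0, 0, 0.3, 0, 0, 0, 0, 0, 0, 0.4, 0, 0, 0, 0, 0, 0, 0.5, 0, 0, 0, 0, 0, 0, 0.6, 0, 0, 0, 0, 0, 0, 0.7, 0, 0, 0, 0, 0, 0, 0.8, 0, 0, 0, 0, 0, 0, 0.9, 0, 0, 0, 0, 0, 0, 1.0, 0, 0, 0, 0, 0, 0, 1.1, 0, 0, 0, 0, 0, 0, 1.2, 0]'

```text
clock: 13.82
eef_pos: [570.8, -117.1, 164.3]
tcp_rot: [-3.141, 0.001, 1.82]
contact_force: [-3.7, -3.2, 5.3]
opening: 0.158
```

Call:
drive_tool --targets '[0, 0, 0, 0, 0, 0.08, 0, 0, 0, 0, 0, 0, 0.16, 0, 0, 0, 0, 0, 0, 0.24, 0, 0, 0, 0, 0, 0, 0.3, 0, 0, 0, 0, 0, 0, 0.36, 0, 0, 0, 0, 0, 0, 0.4, 0, 0, 0, 0, 0, 0, 0.43, 0, 0, 0, 0, 0, 0, 0.45, 0, 0, 0, 0, 0, 0, 0.45, 0]'

```text
clock: 14.57
eef_pos: [570.3, -117.0, 164.3]
tcp_rot: [-3.14, 0.001, 1.374]
contact_force: [-4.7, -2.4, 7.2]
opening: 0.154
```

```bash
python3 -c "
from h import *
to([571,-116.3,164.3],3.1416-0.118-1.3); print(sense()['wrist_torque'],sense()['joint_efforts'][5])"
```

```text
shift [0.0008, 0.0005, 0.0] turn [-0.0017, 0.0008, -0.3492]
pos [ 570.3 -117.   164.3] rot [-3.1400e+00  1.1000e-03  1.3744e+00] q6 -0.007 F [-4.7 -2.4  7.2] op 0.154 t 14.57
[-0.44298388  1.03907336  0.19361821] 0.5958298780024052
```

Torque is rising; a little further to be sure.

Call:
drive_tool --targets '[0, 0, 0, 0, 0, 0.02, 0, 0, 0, 0, 0, 0, 0.035, 0, 0, 0, 0, 0, 0, 0.035, 0, 0, 0, 0, 0, 0, 0.035, 0]'

```text
clock: 14.9
eef_pos: [570.3, -117.0, 164.3]
tcp_rot: [-3.14, 0.001, 1.341]
contact_force: [-4.9, -2.4, 6.5]
opening: 0.155
```

```bash
python3 - <<'E'
from h import *
import pickle
print(sense()['wrist_torque'],sense()['tcp_rot'])
# mills & board from the first view
fs=pickle.load(open("f0.pkl","rb"));f=fs["top"];x,y,w,h=380,190,90,160
c=cv2.resize(f['color'][y:y+h,x:x+w],None,fx=4,fy=4,interpolation=cv2.INTER_CUBIC);H=cv2.cvtColor(c,cv2.COLOR_BGR2HSV)
m=cv2.inRange(H,(0,120,40),(14,255,255))
b=max(cv2.findContours(m,cv2.RETR_EXTERNAL,cv2.CHAIN_APPROX_NONE)[0],key=cv2.contourArea).reshape(-1,2)
r=cv2.minAreaRect(cast(f,(b+.5)/4-.5+[x,y],12)[:,:2].astype(np.float32));print("board",r, "px",proj(f,[*r[0],12]))
E
```

```text
[-0.3892355   1.0760965   0.36174259] [-3.13993389e+00  1.11798359e-03  1.34073646e+00]
board ((443.95989990234375, -291.7792053222656), (117.76766967773438, 278.2757568359375), 87.89717102050781) px [[423.7916735  270.27626218]]
```

Call:
drive_tool --targets '[0, 0, 0, 0, 0, -0.08, 0, 0, 0, 0, 0, 0, -0.16, 0, 0, 0, -0.004, 0, 0, -0.17, 0, 0, 0, -0.012, 0, 0, -0.17, 0, 0, 0, -0.03, 0, 0, -0.17, 0, 0, 0, -0.055, 0, 0, -0.17, 0, 0, 0, -0.075, 0, 0, -0.17, 0, 0, 0, -0.08, 0, 0, -0.17, 0, 0, 0, -0.08, 0, 0, -0.17, 0]'

```text
clock: 15.65
eef_pos: [572.1, -116.8, 245.8]
tcp_rot: [3.138, 0.0, 1.508]
contact_force: [0.5, 0.2, -1.4]
opening: 0.155
```

```bash
python3 -c "
from h import *
to([444,-292,245],3.107)"
```

```text
shift [-0.1829, -0.1169, 0.0005] turn [0.0026, 0.0034, -1.5989]
pos [ 572.1 -116.8  245.8] rot [3.1378e+00 5.0000e-04 1.5081e+00] q6 -0.141 F [ 0.5  0.2 -1.4] op 0.155 t 15.65
```

Call:
drive_tool --targets '[-0.018, -0.0117, 0, 0, 0, -0.12, 0, -0.036, -0.0234, 0, 0, 0, -0.24, 0, -0.054, -0.035, 0, 0, 0, -0.36, 0, -0.072, -0.047, 0, 0, 0, -0.48, 0, -0.09, -0.0585, 0, 0, 0, -0.6, 0, -0.108, -0.07, 0, 0, 0, -0.72, 0, -0.126, -0.082, 0, 0, 0, -0.84, 0, -0.144, -0.0935, 0, 0, 0, -0.96, 0, -0.162, -0.105, 0, 0, 0, -1.08, 0, -0.175, -0.112, 0, 0, 0, -1.2, 0, -0.182, -0.116, 0, 0, 0, -1.32, 0, -0.183, -0.117, 0, 0, 0, -1.42, 0]'

```text
clock: 16.65
eef_pos: [441.7, -293.0, 242.4]
tcp_rot: [3.141, -0.002, 2.933]
contact_force: [-0.5, 0.3, -0.4]
opening: 0.153
```

Call:
drive_tool --targets '[0, 0, 0, 0, 0, -0.08, 0, 0, 0, 0, 0, 0, -0.14, 0, 0, 0, 0, 0, 0, -0.18, 0, 0, 0, 0, 0, 0, -0.18, 0, 0, 0, 0, 0, 0, -0.18, 0]'

```text
clock: 17.07
eef_pos: [442.7, -291.8, 242.8]
tcp_rot: [3.141, -0.001, 3.108]
contact_force: [-0.1, 0.6, -0.7]
opening: 0.157
```

```bash
python3 - <<'E'
from h import *
to([444,-292,135],3.107)
f=grab_frame('side');t=grab_frame('top')
cv2.imwrite('pics/s6.png',np.hstack([cv2.resize(f['color'][150:370,250:470],(400,400)),cv2.resize(t['color'][160:360,215:415],(400,400))]))
for n,(x,y) in(("L",(232,210)),("R",(323,194))):
  c=cv2.resize(t['color'][y:y+30,x:x+30],None,fx=8,fy=8,interpolation=cv2.INTER_CUBIC)
  m=cv2.inRange(cv2.cvtColor(c,cv2.COLOR_BGR2HSV),(12,90,60),(38,255,255))
  cs=cv2.findContours(m,cv2.RETR_EXTERNAL,cv2.CHAIN_APPROX_NONE)[0]
  if cs:
    p=(max(cs,key=cv2.contourArea).reshape(-1,2)+.5)/8-.5+[x,y]; print(n,cv2.minAreaRect(cast(t,p,49)[:,:2].astype(np.float32)))
E
```

```text
shift [-0.0014, -0.0002, 0.1078] turn [0.0009, -0.0014, 0.0007]
pos [ 442.7 -291.8  242.8] rot [ 3.1407e+00 -1.4000e-03  3.1077e+00] q6 -2.123 F [-0.1  0.6 -0.7] op 0.157 t 17.07
L ((542.7203979492188, 69.16007995605469), (10.597346305847168, 23.724199295043945), 10.520307540893555)
R ((571.2872924804688, -116.3639144897461), (10.435965538024902, 23.904905319213867), 8.155077934265137)
```

View pics/s6.png

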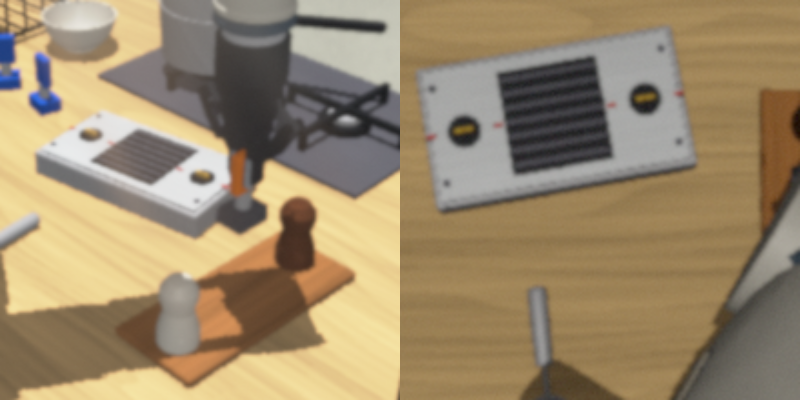

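Both bars lie along the red marks (100.5° and 98.2° against 98.9°). The key hangs upright over the board between the mills, at crop (240,190). Lowering.

Call:
drive_tool --targets '[-0.0014, 0, 0.03, 0, 0, 0, 0, -0.0014, 0, 0.06, 0, 0, 0, 0, -0.0014, 0, 0.085, 0, 0, 0, 0, -0.0014, 0, 0.097, 0, 0, 0, 0, -0.0014, 0, 0.103, 0, 0, 0, 0, -0.0014, 0, 0.106, 0, 0, 0, 0, -0.0014, 0, 0.1065, 0, 0, 0, 0, -0.0014, 0, 0.1065, 0, 0, 0, 0]'

```text
clock: 17.83
eef_pos: [445.1, -292.5, 138.1]
tcp_rot: [-3.141, 0.001, 3.11]
contact_force: [-0.3, -0.3, -1.9]
opening: 0.153
```

```bash
python3 -c "
from h import *
to([444,-292,134.3],3.107)"
```

```text
shift [0.0011, 0.0004, 0.0038] turn [-0.0006, 0.001, 0.0025]
pos [ 445.1 -292.5  138.1] rot [-3.1410e+00  1.0000e-03  3.1095e+00] q6 -2.123 F [-0.3 -0.3 -1.9] op 0.153 t 17.83
```

Call:
drive_tool --targets '[0, 0, 0.0015, 0, 0, 0, 0, 0, 0, 0.0028, 0, 0, 0, 0, 0, 0, 0.0036, 0, 0, 0, 0, 0, 0, 0.0036, 0, 0, 0, 0]'

```text
clock: 18.17
eef_pos: [444.9, -292.4, 134.4]
tcp_rot: [-3.141, 0.001, 3.11]
contact_force: [-1.1, -0.1, 2.0]
opening: 0.152
```

```bash
python3 -c "
from h import *
to([444,-292,134.3],3.107)"
```

```text
shift [0.0009, 0.0003, 0.0001] turn [-0.0006, 0.0009, 0.0028]
pos [ 444.9 -292.4  134.4] rot [-3.1410e+00  9.0000e-04  3.1098e+00] q6 -2.123 F [-1.1 -0.1  2. ] op 0.152 t 18.17
```

Call:
drive_tool --targets '[0, 0, 0.0003, 0, 0, 0, 0.2, 0, 0, 0.0003, 0, 0, 0, 0.3, 0, 0, 0.0003, 0, 0, 0, 0.5, 0, 0, 0.0003, 0, 0, 0, 0.8, 0, 0, 0, 0, 0, 0, 0.8, 0, 0, 0, 0, 0, 0, 0.8, 0, 0, 0, 0, 0, 0, 0.8]'

```text
clock: 18.75
eef_pos: [444.6, -292.2, 133.8]
tcp_rot: [-3.142, 0.0, 3.11]
contact_force: [-0.8, 0.6, -0.8]
opening: 0.799
```

Call:
drive_tool --targets '[0, 0, -0.02, 0, 0, 0, 0.8, 0, 0, -0.05, 0, 0, 0, 0.8, 0, 0, -0.085, 0, 0, 0, 0.8, 0, 0, -0.12, 0, 0, 0, 0.8, 0, 0, -0.155, 0, 0, 0, 0.8, 0, 0, -0.19, 0, 0, 0, 0.8, 0, 0, -0.22, 0, 0, 0, 0.8, 0, 0, -0.23, 0, 0, 0, 0.8, 0, 0, -0.23, 0, 0, 0, 0.8, 0, 0, -0.23, 0, 0, 0, 0.8]'

```text
clock: 19.58
eef_pos: [444.4, -292.1, 363.3]
tcp_rot: [-3.141, 0.0, 3.11]
contact_force: [1.1, -1.1, -1.1]
opening: 0.797
```

```bash
python3 - <<'E'
from h import *
to([444,-292,134.3],3.107)
f=grab_frame('side');t=grab_frame('top')
cv2.imwrite('pics/s7.png',np.hstack([cv2.resize(f['color'][160:380,260:480],(400,400)),cv2.resize(t['color'][160:360,300:500],(400,400))]))
E
```

```text
shift [0.0004, 0.0001, 0.229] turn [-0.0001, 0.0001, 0.0028]
pos [ 444.4 -292.1  363.3] rot [-3.1415e+00  1.0000e-04  3.1098e+00] q6 -2.123 F [ 1.1 -1.1 -1.1] op 0.797 t 19.58
```

View pics/s7.png

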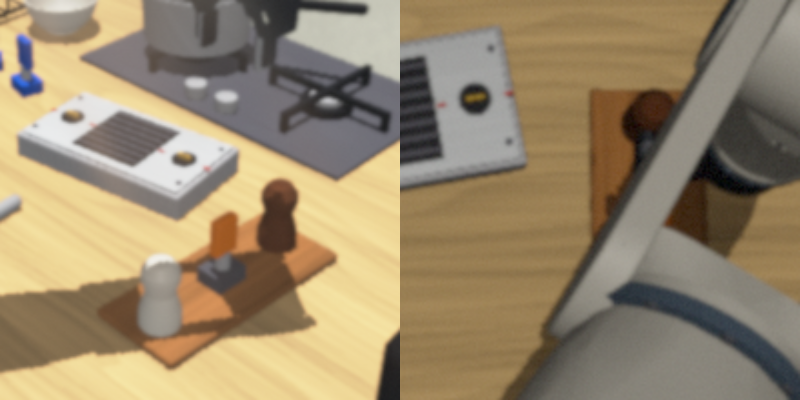

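The key stands upright at side crop (222,255), midway between the mills and clear of the gripper. Both bars are at their marks. Handing in.

```bash
python3 -c "
from rig import *
sign_off()"
```

```text
the job is handed in; nothing more can be done
```

I turned both brass screws clockwise to their stops with the orange key. I then stood the key upright on the middle of the board and handed the job in at about 20 s.

- **Screws:** at each stop the wrist torque rose to about 0.35 N m, well above the 0.08 N m the screw resists with. The last top view put the bars at 100.5° (left) and 98.2° (right), against a mark line at 98.9°.
- **Key:** I released it with the tool within about 1 mm of the measured board centre. The last side view shows it upright between the mills, which look undisturbed, and the gripper well clear. I did not re-measure the key after release, because the arm hid it from the top camera.
- **Left screw:** it needed about 0.38 rad more turn than I first worked out before the stop was felt. The play between key and bar accounts for about 0.2 rad of that; I did not trace the rest.
- **Not checked:** I did not look at the mug again after the start; every path stayed well away from it.

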